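# Put the two bench bottles away in the divided box

## Robot

A 6-joint arm with a two-finger parallel gripper is mounted at the origin on a cart in front of the work surface, level with it; the furniture and walls round the work are solid. World frame = base frame: x ahead of the robot, y to its left, z up, the work surface at z = 0. Lengths are in m, angles in degrees, forces in N, time in s.
With the tool pointing down it reaches from about 0.3 to 0.75 m from the base axis. Payload 8.5 kg.
Tool frame: the origin (TCP) lies between the finger pads; the fingertips stand env.finger_overhang ahead of it and the grasp point (between the pads) lies 2 mm behind it (env.finger_overhang is the distance from the TCP to the fingertips, in m); z points along the fingers, y is the line along which they close (so a half turn about z gives the same grasp; the last joint's range is limited). The gripper opens to 85 mm and grips with 20 to 120 N. Pads are 22 mm wide; open, the fingers measure 114 mm over their backs; the gripper's body (76 mm by 85 mm) begins 54 mm behind the grasp point. The pads swing forward as they close: fully open they stand 13 mm farther back than shut.
Start: joints at [-85.273, 21.807, 74.336, -0, 83.858, -12.336], TCP at [0.161, -0.526, 0.248] pointing down, gripper open.
Joint ranges: [-178.18, 178.18], [-50.72, 133.34], [12.68, 142.11], [-81.47, 261.47], [9.98, 163.14], [-165.26, 165.26]. Speed limits (degrees/s): [136.94, 136.94, 180, 180, 180, 180].

## Interface

Orientations are given as a 3x3 rotation matrix whose columns are the frame's x, y, z axes.
In Python, from rig import env gives the robot as it stands. The module is installed in compiled form; this text tells all that it offers.
- The arm moves only by the tool jog_arm, never from a script. Its arguments are lists of equal length, an entry for each row: "hand": the finger opening in m, from 0 to 0.0854; "travel": the shift along the world's x, y, z in m, a list of three; "yaw": the turn about the world's z in rad. A call has exactly 5 rows; each row shifts and turns the commanded pose from where the row before left it; what a row does not reach is not made up. A row lasts 1/8 s, in which the tool goes at most 62.5 mm and 10.7 degrees, less where a joint would pass 70% of its speed; a pose out of reach is approached as far as the arm can. A call is refused whole if a number of a shift passes 0.0625 or a number of a turn 0.188, either way. A call with a gripper value outside its range is refused whole. The fingers move at their own pace and stop on an object; "grip_force" is the grip in N (left out, the last holds). Time passes only in rows, so rows that do not move let the fingers close, or fill a call up. It gives the time, the measured TCP pose, the force, the opening and the grip force at its end, in the units of the state.
- env.observe(): the state, without advancing time (a new reading comes with each control period).
- env.get_image(name): name is "scene" or "top" or "wrist"; returns the picture (420x560x3 uint8, red, green, blue); there is no depth.
- env.calibration(name): a dict with "fx", "fy", "cx", "cy" (pixels), "k1" (the pictures are not rectified: a ray, as slopes to the right and down, at radius r is drawn at 1 + k1 r^2 times it, then the intrinsics apply), "position" and "rotation" of the camera in the world; the wrist camera has in their place "hand_eye" (4x4, takes a point from camera to tool coordinates, whose origin is the TCP and whose axes are the flange's). Camera axes: x right, y down, z forward; pixel columns grow to the right and rows downward; lengths in m; the calibration is good to about 2 mm. A picture is of the moment at which its call begins: read the wrist's pose just before it. calibration takes no time and is no camera call.
- env.close_job(): hands the job in; it is judged then, once.
The state is a dict: "time_s": time; "q": joint angles; "qvel": joint speeds; "joint_efforts": joint torques, N m; "position": TCP position; "tool_rot": TCP orientation; "ft_force": force on the tool from outside, world axes, zero at the start; "wrist_torque": the same for the moment, N m; "grip_width": finger opening in m; "gripper_force": force on a finger pad.
Only numpy, scipy, OpenCV 4.12 (cv2) and the standard library are available. Lean on these libraries where they do the work, as an engineer would, in place of code of your own. Each camera call takes 0.05 s, during which the arm holds its last target. There are 200 camera calls.

## Task

Put the amber bottle with the black cap and the grey bottle with the grey cap into the two empty cells of the wooden divided box, one bottle per cell (either way round), lowered gently so that each stands upright on the cell's floor. Leave the red-capped pot on the counter and the cream jar in its cell as they are, and do not shove the box about.

Things in the scene. Friction and masses are not known exactly. Their poses are not given: they have to be found in the camera images.
- amber_bottle_mid (a point): Amber-brown cylindrical bottle with a black cap, standing loose on the counter, 87 mm tall: body 44 mm in diameter up to 68 mm, cap 38 mm in diameter above that. About 0.1 kg. This point is on its axis, half-way up (43.5 mm above its underside); z up along the axis. Grip it by its cap or just below the cap, from any side: the cells are too narrow for most fingers to reach down inside beside it.
- grey_bottle_mid (a point): Grey cylindrical bottle with a light grey cap, standing loose on the counter, 72 mm tall: body 46 mm in diameter up to 56 mm, cap 40 mm in diameter above that. About 0.1 kg. This point is on its axis, half-way up (36 mm above its underside); z up along the axis. Grip it by its cap or just below the cap, from any side.
- red_pot_mid (a point): Bystander: low cream-white pot with a red cap, 55 mm in diameter, 41 mm tall, loose on the counter; leave it alone. The point is on its axis, half-way up (20.5 mm). The amber bottle, the grey bottle and this pot swap places between starts and stand at least 80 mm apart, centre to centre.
- cream_jar_mid (a point): Bystander: cream-white jar with a cream cap, 50 mm in diameter, 51 mm tall, standing loose in the far cell of the box; leave it there. The point is on its axis, half-way up (25.5 mm).
- bottle_box: Pale wooden open box, loose but heavy (1.5 kg), 242 mm long (its x), 84 mm wide (its y), 34 mm high, with three square cells in a row along its x. Walls and the two dividers are 5 mm thick and 34 mm high; each cell is 74 by 74 mm inside. The cell floors are 6 mm above the counter, so the walls rise 28 mm above the floor. Origin at the centre of its underside, on the counter; x points along the row away from the robot (turned up to 17 degrees either way), z up.
- cell_near (a point): Centre of the floor of the empty cell nearest the robot (box x = -79 mm, z = 6 mm).
- cell_middle (a point): Centre of the floor of the empty middle cell (box x = 0, z = 6 mm).

How it is judged (in metres and radians):
At the end, for the whole second after the job is handed in: The amber and the grey bottle stand in the near and the middle cell, one in each, either way round: axis within 24 mm of the cell's centre (anywhere in the cell will do), underside within 5 mm of the cell's floor, tilted less than 0.17 rad (10 degrees) (((horizontal distance between amber_bottle_mid and cell_near below 0.024 m and z of amber_bottle_mid in the frame of bottle_box between 0.0435 and 0.0545 m and angle between each of amber_bottle_mid, grey_bottle_mid's own z axis and vertical below 0.17 rad and horizontal distance between grey_bottle_mid and cell_middle below 0.024 m and z of grey_bottle_mid in the frame of bottle_box between 0.036 and 0.047 m) or (horizontal distance between amber_bottle_mid and cell_middle below 0.024 m and z of amber_bottle_mid in the frame of bottle_box between 0.0435 and 0.0545 m and angle between each of amber_bottle_mid, grey_bottle_mid's own z axis and vertical below 0.17 rad and horizontal distance between grey_bottle_mid and cell_near below 0.024 m and z of grey_bottle_mid in the frame of bottle_box between 0.036 and 0.047 m))); the robot touches nothing.
It fails at once if the red-capped pot is moved more than 30 mm or tipped more than 0.3 rad (distance of red_pot_mid from where it was at the start of the episode above 0.03 m or angle between red_pot_mid's own z axis and vertical above 0.3 rad).
It fails at once if the cream jar is moved more than 40 mm or tipped more than 0.3 rad (distance of cream_jar_mid from where it was at the start of the episode above 0.04 m or angle between cream_jar_mid's own z axis and vertical above 0.3 rad).
It fails at once if the box is shoved more than 30 mm (distance of bottle_box from where it was at the start of the episode above 0.03 m).
It fails at once if a bottle is rammed or dropped hard into the box (more than 60 N) (contact force between any of amber_bottle, grey_bottle and bottle_box above 60 N).
It also fails if it takes over 48 s, if anything falls off the work surface, if the arm or the gripper's body presses on something with over 40 N, if the wrist force passes 120 N, or if a joint passes its speed limit or range.

## Working session

There is one attempt and no reset: what is moved stays moved. The work goes in short steps, Python scripts to look and compute and a tool call to move; the robot and the scene stay as the last step left them, time stands still between calls to the robot, and variables do not carry over. Pictures are saved under pics/ and viewed, at most 10 in all, crops included, and the job is handed in when it is done.

Besides the shell and the picture viewer there is one more tool, called after ">>>" by a JSON object that holds its "fn" and its "kwargs". jog_arm: Moves the arm, as the interface text tells. Its arguments: {"type":"object","properties":{"hand":{"type":"array"},"travel":{"type":"array"},"yaw":{"type":"array"},"grip_force":{"type":"number"}},"required":["hand","travel","yaw"]}

```bash
mkdir -p pics
cat > h.py <<'E'
import numpy as np, cv2
from rig import env
def save(cam,fn):
    s=env.observe(); im=env.get_image(cam); cv2.imwrite('pics/'+fn,im[:,:,::-1]); return s
def ray(cam,u,v,s=None):
    c=env.calibration(cam); K=np.array([[c['fx'],0,c['cx']],[0,c['fy'],c['cy']],[0,0,1.]])
    p=cv2.undistortPoints(np.array([[[u,v]]],float),K,np.array([c['k1'],0,0,0.]))[0,0]
    d=np.array([p[0],p[1],1.])
    if cam=='wrist':
        T=np.array(c['hand_eye']); R=np.array(s['tool_rot'])
        return np.array(s['position'])+R@T[:3,3], R@T[:3,:3]@d
    return np.array(c['position']),np.array(c['rotation'])@d
def at(cam,u,v,z,s=None):
    o,d=ray(cam,u,v,s); return o+d*(z-o[2])/d[2]
E
python3 - <<'E'
from h import *
save('top','t0.png'); s=save('scene','s0.png')
print(s, env.finger_overhang); print(env.calibration('top'))
E
```

```text
{'time_s': 0.05, 'q': array([-8.52736127e+01,  2.18405659e+01,  7.43829266e+01,  2.02975283e-03,
        8.38608749e+01, -1.23356114e+01]), 'qvel': array([-0.04727374, -0.04665343, -0.14010991, -0.12882013, -0.01938468,
        0.01461873]), 'joint_efforts': array([ 3.52412273e-03, -4.49697518e+01, -2.31964338e+01, -1.88557351e-04,
        3.46123095e-03,  5.36427137e-06]), 'position': array([ 0.16135859, -0.52551869,  0.24772651]), 'tool_rot': array([[ 9.55988960e-01,  2.93402625e-01, -8.62264115e-05],
       [ 2.93402431e-01, -9.55987893e-01,  1.47038338e-03],
       [ 3.48982938e-04, -1.43096931e-03, -9.99998915e-01]]), 'ft_force': array([ 0.02777284,  0.23212533, -0.12417152]), 'wrist_torque': array([ 0.01408356,  0.05931255, -0.04488011]), 'gripper_force': 0.0, 'grip_width': 0.08539555928733983} 0.017
{'fx': 525.4295654437736, 'fy': 525.4295654437736, 'cx': 276.4996436597262, 'cy': 210.8633377819523, 'k1': -0.15842692275683948, 'position': array([0.35237886, 0.14619382, 0.94866231]), 'rotation': array([[ 0.02020381, -0.97566096,  0.21835176],
       [-0.9997854 , -0.01871591,  0.00888055],
       [-0.00457775, -0.21848432, -0.97582972]])}
```

View pics/t0.png

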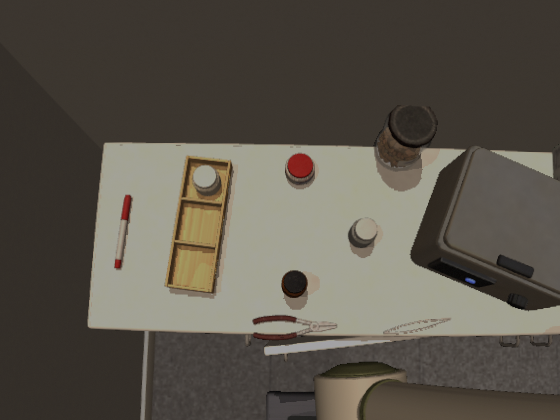

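View pics/s0.png

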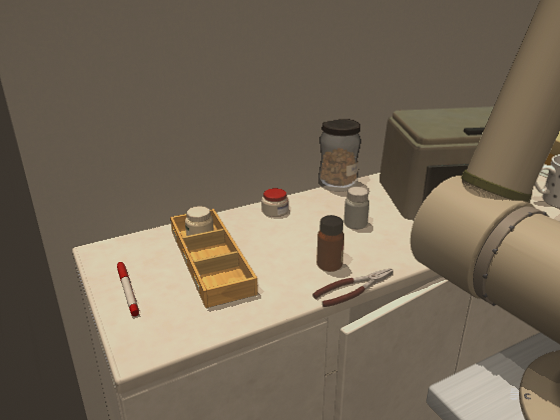

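The top view shows the amber bottle's cap at about (294,284), the grey bottle's at (366,231), the red pot at (300,168), the box corners near (166,290), (216,292), (232,160) and (186,157), and an appliance on the right. I'll enlarge it.

Run:
```python
import cv2
im=cv2.imread('pics/t0.png')[145:345,150:416]
cv2.imwrite('pics/c0.png',cv2.resize(im,None,fx=3,fy=3,interpolation=cv2.INTER_CUBIC))
from h import *
for u,v,z in [(415,265,0.0),(465,152,.2),(440,205,.2),(516,305,.2),(294,284,.087),(366,231,.072),(300,165,.041),(410,125,.18),(95,328,0),(335,335,0)]: print(u,v,at('top',u,v,z).round(3))
```

```text
415 265 [ 0.468 -0.101  0.   ]
465 152 [ 0.618 -0.134  0.2  ]
440 205 [ 0.533 -0.09   0.2  ]
516 305 [ 0.386 -0.199  0.2  ]
294 284 [0.423 0.123 0.087]
366 231 [0.516 0.001 0.072]
300 165 [0.641 0.114 0.041]
410 125 [ 0.667 -0.055  0.18 ]
95 328 [0.341 0.48  0.   ]
335 335 [0.341 0.046 0.   ]
```

View pics/c0.png

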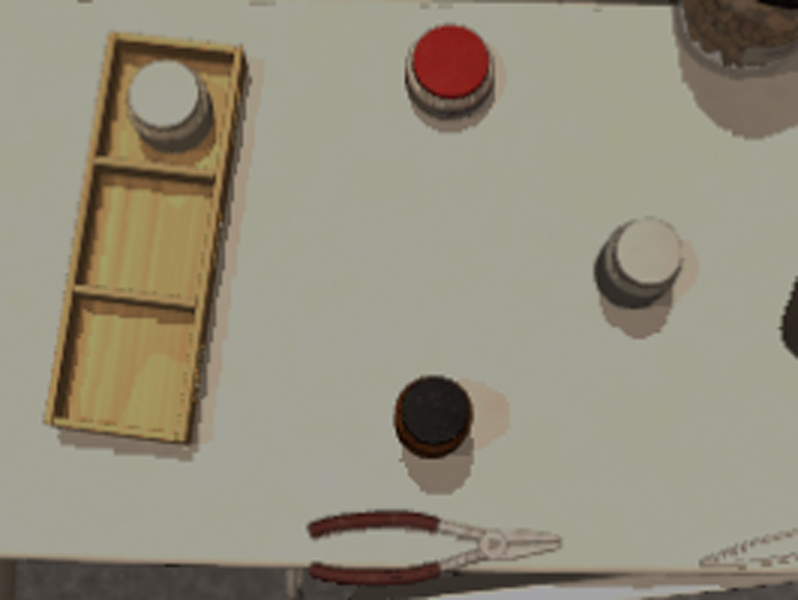

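Crop (×3, offset 150,145): amber cap centre (436,410), grey cap (648,250). The box rim corners are (47,424), (188,441), (244,45) and (110,34).

Run:
```python
from h import *
f=lambda x,y,z:at('top',150+(x+.5)/3-.5,145+(y+.5)/3-.5,z)
print('amber',f(436,410,.087).round(4),'grey',f(648,250,.072).round(4),'red',f(452,61,.041).round(4))
c=np.array([f(*p,.034) for p in [(47,424),(188,441),(244,45),(110,34)]]);print(c.round(4))
n=(c[0]+c[1])/2;fa=(c[2]+c[3])/2;e=(fa-n)[:2];print(np.linalg.norm(e),np.linalg.norm(c[0]-c[1]))
L=np.linalg.norm(e);e/=L;o=((n+fa)/2)[:2];print('box',o.round(4),np.degrees(np.arctan2(e[1],e[0])),'near',(o-.079*e).round(4),'jar',f(165,93,.057).round(4))
s=env.observe();print(np.degrees(np.arctan2(s['tool_rot'][1,1],s['tool_rot'][0,1])))
```

```text
amber [0.4276 0.1214 0.087 ] grey [0.5215 0.0016 0.072 ] red [0.6413 0.1131 0.041 ]
[[0.4187 0.3461 0.034 ]
 [0.4112 0.263  0.034 ]
 [0.6514 0.2397 0.034 ]
 [0.6573 0.3225 0.034 ]]
0.24053159504123556 0.08345959232542789
box [0.5347 0.2928] -5.591830850593504 near [0.456  0.3005] jar [0.6134 0.283  0.057 ]
-72.936740053977
```

>>> {"fn": "jog_arm", "kwargs": {"hand": [0.085,0.085,0.085,0.085,0.085], "travel": [[0.002,0.041,0.014],[0.002,0.041,0.014],[0.002,0.041,0.014],[0.002,0.041,0.014],[0.002,0.041,0.014]], "yaw": [0,-0.1,-0.1,-0.1,-0.1], "grip_force": 30}}

```text
time_s: 0.72
position: [0.1713, -0.3192, 0.3185]
tool_rot: [[0.994, -0.105, -0.0], [-0.105, -0.994, 0.001], [-0.0, -0.001, -1.0]]
ft_force: [-0.1, 0.2, -0.6]
grip_width: 0.0851
gripper_force: 0.0
```

>>> {"fn": "jog_arm", "kwargs": {"hand": [0.085,0.085,0.085,0.085,0.085], "travel": [[0.026,0.04,0],[0.026,0.04,0],[0.026,0.04,0],[0.022,0.04,0],[0.022,0.04,0]], "yaw": [0,0,0,0,0]}}

```text
time_s: 1.35
position: [0.2937, -0.1193, 0.3183]
tool_rot: [[0.995, -0.102, 0.0], [-0.102, -0.995, -0.0], [0.0, 0.0, -1.0]]
ft_force: [0.4, 0.1, -0.1]
grip_width: 0.0849
gripper_force: 0.0
```

>>> {"fn": "jog_arm", "kwargs": {"hand": [0.085,0.085,0.085,0.085,0.085], "travel": [[0.027,0.048,-0.024],[0.027,0.048,-0.024],[0.027,0.048,-0.024],[0.027,0.048,-0.024],[0.026,0.048,-0.024]], "yaw": [0,0,0,0,0]}}

```text
time_s: 1.98
position: [0.4279, 0.1212, 0.1974]
tool_rot: [[0.995, -0.102, 0.0], [-0.102, -0.995, -0.0], [0.0, 0.0, -1.0]]
ft_force: [1.7, -1.7, 0.2]
grip_width: 0.0851
gripper_force: 0.0
```

Run:
```python
from h import *
s=save('wrist','w1.png')
print(s['position'],s['tool_rot'].round(3),env.calibration('wrist'))
```

```text
[0.42793488 0.12116464 0.19741076] [[ 0.995 -0.102  0.   ]
 [-0.102 -0.995 -0.   ]
 [ 0.     0.    -1.   ]] {'fx': 290.3716559190623, 'fy': 290.3716559190623, 'cx': 283.3826923435856, 'cy': 210.0066417601392, 'k1': -0.06191955266064563, 'hand_eye': array([[-8.89734652e-04, -9.52464766e-01, -3.04647466e-01,
         7.72929794e-02],
       [ 9.99999184e-01, -5.68212427e-04, -1.14404894e-03,
         6.60050932e-04],
       [ 9.16561826e-04, -3.04648236e-01,  9.52464494e-01,
        -1.25405864e-01],
       [ 0.00000000e+00,  0.00000000e+00,  0.00000000e+00,
         1.00000000e+00]])}
```

View pics/w1.png

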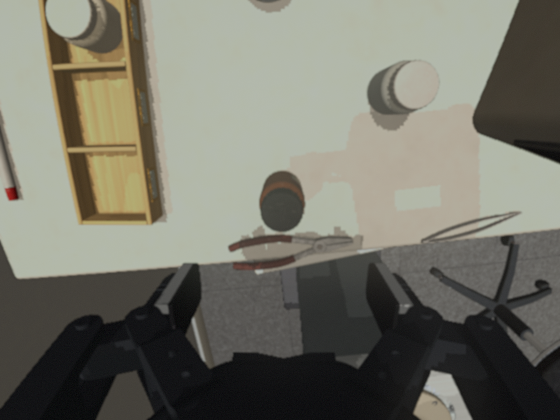

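Wrist view: amber cap at about (282,208), grey cap at (414,84). The box's near rim corners are at (82,222) and (157,222), and the middle cell spans roughly (62,68) to (137,147). I'll cross-check these against the top view.

Run:
```python
from h import *
s=env.observe()
for n,u,v,z in [('amber',282,208,.087),('grey',414,84,.072),('nearL',80,222,.034),('nearR',158,222,.034),('div1',68,148,.034),('div1R',138,147,.034),('div2',54,67,.034),('div2R',129,67,.034)]: print(n,at('wrist',u,v,z,s).round(4))
```

```text
amber [0.4329 0.1257 0.087 ]
grey [0.5216 0.0103 0.072 ]
nearL [0.4223 0.3477 0.034 ]
nearR [0.4139 0.2604 0.034 ]
div1 [0.5008 0.3357 0.034 ]
div1R [0.4931 0.2625 0.034 ]
div2 [0.5764 0.3275 0.034 ]
div2R [0.5657 0.2541 0.034 ]
```

>>> {"fn": "jog_arm", "kwargs": {"hand": [0.085,0.085,0.085,0.085,0.085], "travel": [[0.002,0.002,-0.03],[0,0,-0.035],[0,0,-0.035],[0,0,-0.025],[0,0,-0.012]], "yaw": [0,0,0,0,0]}}

```text
time_s: 2.65
position: [0.4289, 0.1212, 0.0602]
tool_rot: [[0.995, -0.102, -0.002], [-0.102, -0.995, -0.0], [-0.002, 0.0, -1.0]]
ft_force: [-0.4, -0.8, -0.3]
grip_width: 0.0852
gripper_force: 0.0
```

>>> {"fn": "jog_arm", "kwargs": {"hand": [0.06,0.052,0.045,0.035,0.03], "travel": [[0,0,0],[0,0,0],[0,0,0],[0,0,0],[0,0,0]], "yaw": [0,0,0,0,0], "grip_force": 30}}

```text
time_s: 3.28
position: [0.4298, 0.1213, 0.0622]
tool_rot: [[0.995, -0.102, 0.002], [-0.102, -0.995, 0.0], [0.002, -0.0, -1.0]]
ft_force: [-0.5, 0.3, 6.2]
grip_width: 0.0418
gripper_force: 29.7
```

>>> {"fn": "jog_arm", "kwargs": {"hand": [0.03,0.03,0.03,0.03,0.03], "travel": [[0,0,0.02],[0,0,0.035],[0,0,0.02],[0.026,0.043,0],[0.026,0.043,0]], "yaw": [0,0,0,0,0]}}

```text
time_s: 3.9
position: [0.4821, 0.2082, 0.1373]
tool_rot: [[0.995, -0.103, 0.002], [-0.103, -0.995, 0.0], [0.002, -0.0, -1.0]]
ft_force: [1.1, -0.1, -0.2]
grip_width: 0.0422
gripper_force: 31.1
```

>>> {"fn": "jog_arm", "kwargs": {"hand": [0.03,0.03,0.03,0.03,0.03], "travel": [[0.026,0.043,0],[0.026,0.043,0],[0,0,0],[0,0,0],[0,0,0]], "yaw": [0,0,0,0,0]}}

```text
time_s: 4.53
position: [0.533, 0.2924, 0.1366]
tool_rot: [[0.995, -0.103, -0.0], [-0.103, -0.995, -0.0], [-0.0, 0.0, -1.0]]
ft_force: [0.7, -0.2, -1.2]
grip_width: 0.0422
gripper_force: 31.1
```

Run:
```python
from h import *
s=save('scene','s2.png');print(s['position'],s['grip_width'],s['ft_force'])
im=cv2.imread('pics/s2.png')[100:320,80:360]
cv2.imwrite('pics/s2c.png',cv2.resize(im,None,fx=2.7,fy=2.7))
```

```text
[0.53300923 0.29237852 0.13661241] 0.04218376940190789 [ 0.73783156 -0.20791647 -1.20265151]
```

View pics/s2c.png

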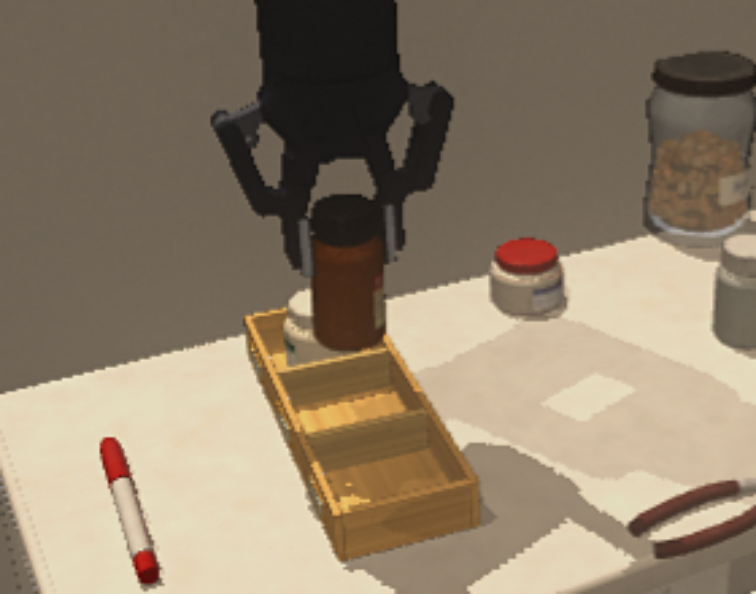

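The amber bottle hangs upright in the grip over the middle cell. I'll lower it, then finish in small steps while watching the force.

>>> {"fn": "jog_arm", "kwargs": {"hand": [0.03,0.03,0.03,0.03,0.03], "travel": [[0.001,0.001,-0.025],[0,0,-0.022],[0,0,-0.01],[0,0,-0.004],[0,0,-0.002]], "yaw": [0,0,0,0,0]}}

```text
time_s: 5.2
position: [0.5347, 0.2942, 0.0739]
tool_rot: [[0.995, -0.102, 0.001], [-0.102, -0.995, 0.0], [0.001, -0.0, -1.0]]
ft_force: [-0.6, -0.1, -0.1]
grip_width: 0.0422
gripper_force: 31.1
```

>>> {"fn": "jog_arm", "kwargs": {"hand": [0.03,0.03,0.03,0.03,0.03], "travel": [[0,0,-0.001],[0,0,-0.001],[0,0,-0.001],[0,0,-0.001],[0,0,0]], "yaw": [0,0,0,0,0]}}

```text
time_s: 5.82
position: [0.5343, 0.2942, 0.0692]
tool_rot: [[0.995, -0.102, -0.0], [-0.102, -0.995, -0.0], [-0.0, 0.0, -1.0]]
ft_force: [0.7, 0.7, -1.0]
grip_width: 0.0421
gripper_force: 31.1
```

>>> {"fn": "jog_arm", "kwargs": {"hand": [0.03,0.03,0.03,0.03,0.03], "travel": [[0,0,-0.001],[0,0,-0.001],[0,0,0],[0,0,0],[0,0,0]], "yaw": [0,0,0,0,0]}}

```text
time_s: 6.45
position: [0.5346, 0.2943, 0.0683]
tool_rot: [[0.995, -0.102, 0.001], [-0.102, -0.995, 0.0], [0.001, -0.0, -1.0]]
ft_force: [-1.5, 0.2, 7.2]
grip_width: 0.0425
gripper_force: 31.7
```

Contact at 7 N, so it's on the cell floor. I'll release and raise.

>>> {"fn": "jog_arm", "kwargs": {"hand": [0.046,0.055,0.065,0.08,0.085], "travel": [[0,0,0],[0,0,0],[0,0,0],[0,0,0],[0,0,0]], "yaw": [0,0,0,0,0]}}

```text
time_s: 7.08
position: [0.5344, 0.2942, 0.0673]
tool_rot: [[0.995, -0.102, -0.0], [-0.102, -0.995, -0.0], [-0.0, 0.0, -1.0]]
ft_force: [-0.1, -0.2, -0.5]
grip_width: 0.0851
gripper_force: 0.0
```

>>> {"fn": "jog_arm", "kwargs": {"hand": [0.085,0.085,0.085,0.085,0.085], "travel": [[0,0,0.02],[0,0,0.045],[0,0,0.045],[0,-0.05,0.02],[-0.003,-0.06,0]], "yaw": [0,0,0,0,0]}}

```text
time_s: 7.7
position: [0.5318, 0.1836, 0.199]
tool_rot: [[0.995, -0.1, 0.004], [-0.1, -0.995, 0.0], [0.004, -0.001, -1.0]]
ft_force: [1.3, -0.9, -1.6]
grip_width: 0.0852
gripper_force: 0.0
```

>>> {"fn": "jog_arm", "kwargs": {"hand": [0.085,0.085,0.085,0.085,0.085], "travel": [[-0.003,-0.06,0],[-0.003,-0.06,0],[-0.003,-0.06,-0.01],[0,0,-0.03],[0,0,0]], "yaw": [0,0,0,0,0]}}

```text
time_s: 8.32
position: [0.5214, 0.0039, 0.156]
tool_rot: [[0.995, -0.103, -0.004], [-0.103, -0.995, 0.001], [-0.004, -0.001, -1.0]]
ft_force: [0.0, -0.2, 0.7]
grip_width: 0.0852
gripper_force: 0.0
```

Run:
```python
from h import *
s=save('wrist','w3.png');print(s['position'])
save('top','t3.png');a=cv2.imread('pics/w3.png');b=cv2.imread('pics/t3.png')[145:345,150:416]
b=cv2.resize(b,(420,316)); a=a[0:316,140:520]
cv2.imwrite('pics/x3.png',np.hstack([a,b]))
```

```text
[0.5214449  0.00390139 0.15601724]
```

View pics/x3.png

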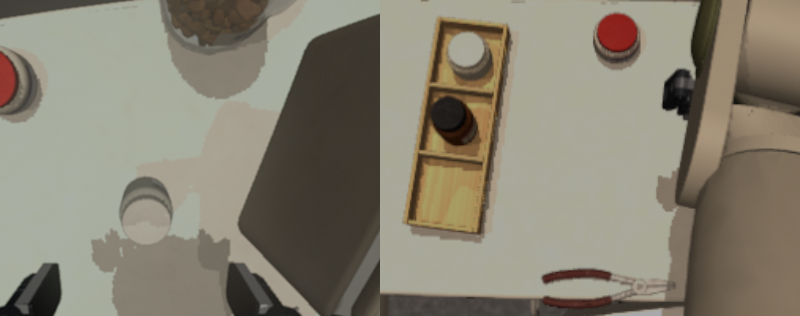

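The right half shows the amber bottle upright in the middle cell. In the left half the grey cap is at wrist pixel (286,219), centred between the fingers.

Run:
```python
from h import *
s=env.observe();print(at('wrist',286,219,.072,s).round(4),[at('wrist',380,225,z,s).round(3) for z in (0,.1)])
```

```text
[0.5248 0.002  0.072 ] [array([ 0.483, -0.094,  0.   ]), array([ 0.524, -0.062,  0.1  ])]
```

>>> {"fn": "jog_arm", "kwargs": {"hand": [0.085,0.085,0.085,0.085,0.085], "travel": [[0.002,-0.001,-0.025],[0,0,-0.035],[0,0,-0.028],[0,0,-0.012],[0,0,-0.004]], "yaw": [0,0,0,0,0]}}

```text
time_s: 9.05
position: [0.5249, 0.0036, 0.0538]
tool_rot: [[0.995, -0.101, 0.001], [-0.101, -0.995, -0.0], [0.001, 0.0, -1.0]]
ft_force: [0.6, -0.9, 0.8]
grip_width: 0.0853
gripper_force: 0.0
```

>>> {"fn": "jog_arm", "kwargs": {"hand": [0.06,0.052,0.045,0.035,0.03], "travel": [[0,0,0],[0,0,0],[0,0,0],[0,0,0],[0,0,0]], "yaw": [0,0,0,0,0], "grip_force": 30}}

```text
time_s: 9.68
position: [0.5249, 0.0031, 0.0543]
tool_rot: [[0.995, -0.102, 0.002], [-0.102, -0.995, -0.0], [0.002, 0.0, -1.0]]
ft_force: [-1.0, -0.4, 6.1]
grip_width: 0.044
gripper_force: 29.7
```

>>> {"fn": "jog_arm", "kwargs": {"hand": [0.03,0.03,0.03,0.03,0.03], "travel": [[0,0,0.02],[0,0,0.045],[0,0,0.02],[-0.011,0.05,0],[-0.011,0.05,0]], "yaw": [0,0,0,0,0]}}

```text
time_s: 10.3
position: [0.5021, 0.1041, 0.1387]
tool_rot: [[0.995, -0.104, 0.001], [-0.104, -0.995, 0.0], [0.001, -0.0, -1.0]]
ft_force: [1.2, 0.4, -0.9]
grip_width: 0.0441
gripper_force: 31.1
```

>>> {"fn": "jog_arm", "kwargs": {"hand": [0.03,0.03,0.03,0.03,0.03], "travel": [[-0.011,0.05,0],[-0.011,0.05,0],[-0.012,0.05,0],[-0.012,0.048,0],[0,0,0]], "yaw": [0,0,0,0,0]}}

```text
time_s: 10.92
position: [0.4551, 0.3038, 0.1383]
tool_rot: [[0.995, -0.098, -0.0], [-0.098, -0.995, 0.0], [-0.0, -0.0, -1.0]]
ft_force: [-0.0, -0.3, -1.6]
grip_width: 0.044
gripper_force: 31.1
```

Run:
```python
from h import *
s=save('scene','s4.png');print(s['position'],s['grip_width'],s['ft_force'])
im=cv2.imread('pics/s4.png')[100:320,80:360]
cv2.imwrite('pics/s4c.png',cv2.resize(im,None,fx=2.7,fy=2.7))
```

```text
[0.45507975 0.30379649 0.13829341] 0.04396958154846956 [-0.03102161 -0.26877855 -1.63582822]
```

View pics/s4c.png

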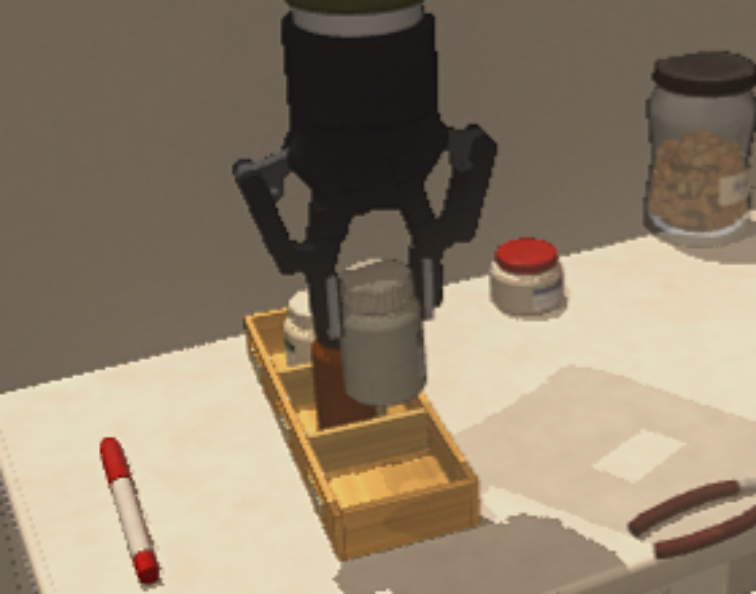

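The grey bottle hangs upright over the near cell, so I'll lower it.

>>> {"fn": "jog_arm", "kwargs": {"hand": [0.03,0.03,0.03,0.03,0.03], "travel": [[0.001,-0.001,-0.028],[0,0,-0.025],[0,0,-0.012],[0,0,-0.005],[0,0,-0.002]], "yaw": [0,0,0,0,0]}}

```text
time_s: 11.6
position: [0.4578, 0.3001, 0.0667]
tool_rot: [[0.995, -0.102, 0.001], [-0.102, -0.995, 0.0], [0.001, -0.0, -1.0]]
ft_force: [0.2, -0.3, -1.3]
grip_width: 0.0433
gripper_force: 31.1
```

>>> {"fn": "jog_arm", "kwargs": {"hand": [0.03,0.03,0.03,0.03,0.03], "travel": [[0,0,-0.001],[0,0,-0.001],[0,0,-0.001],[0,0,-0.001],[0,0,0]], "yaw": [0,0,0,0,0]}}

```text
time_s: 12.22
position: [0.4573, 0.3002, 0.0623]
tool_rot: [[0.995, -0.102, -0.0], [-0.102, -0.995, -0.0], [-0.0, 0.0, -1.0]]
ft_force: [0.2, 0.1, 0.5]
grip_width: 0.0437
gripper_force: 31.1
```

>>> {"fn": "jog_arm", "kwargs": {"hand": [0.03,0.03,0.03,0.03,0.03], "travel": [[0,0,-0.001],[0,0,-0.001],[0,0,0],[0,0,0],[0,0,0]], "yaw": [0,0,0,0,0]}}

```text
time_s: 12.85
position: [0.4574, 0.3002, 0.0604]
tool_rot: [[0.995, -0.102, 0.0], [-0.102, -0.995, 0.0], [0.0, -0.0, -1.0]]
ft_force: [-0.8, -0.1, 1.2]
grip_width: 0.0441
gripper_force: 31.3
```

>>> {"fn": "jog_arm", "kwargs": {"hand": [0.03,0.03,0.03,0.03,0.03], "travel": [[0,0,-0.001],[0,0,0],[0,0,0],[0,0,0],[0,0,0]], "yaw": [0,0,0,0,0]}}

```text
time_s: 13.48
position: [0.4577, 0.3002, 0.0602]
tool_rot: [[0.995, -0.102, 0.001], [-0.102, -0.995, 0.0], [0.001, -0.0, -1.0]]
ft_force: [-2.2, -1.8, 10.0]
grip_width: 0.044
gripper_force: 32.0
```

Contact at 10 N. Releasing and backing off.

>>> {"fn": "jog_arm", "kwargs": {"hand": [0.046,0.055,0.065,0.08,0.085], "travel": [[0,0,0],[0,0,0],[0,0,0],[0,0,0],[0,0,0]], "yaw": [0,0,0,0,0]}}

```text
time_s: 14.1
position: [0.4573, 0.3003, 0.0593]
tool_rot: [[0.995, -0.102, -0.0], [-0.102, -0.995, 0.0], [-0.0, -0.0, -1.0]]
ft_force: [-0.0, 0.6, -0.1]
grip_width: 0.0849
gripper_force: 0.0
```

>>> {"fn": "jog_arm", "kwargs": {"hand": [0.085,0.085,0.085,0.085,0.085], "travel": [[0,0,0.02],[0,0,0.045],[0,0,0.045],[0,-0.05,0.02],[-0.01,-0.06,0.02]], "yaw": [0,0,0,0,0]}}

```text
time_s: 14.72
position: [0.4477, 0.1908, 0.2096]
tool_rot: [[0.995, -0.1, 0.001], [-0.1, -0.995, 0.0], [0.001, -0.0, -1.0]]
ft_force: [1.7, -1.1, 0.0]
grip_width: 0.0851
gripper_force: 0.0
```

>>> {"fn": "jog_arm", "kwargs": {"hand": [0.085,0.085,0.085,0.085,0.085], "travel": [[-0.01,-0.06,0],[-0.01,-0.06,0],[-0.01,0,0],[0,0,0],[0,0,0]], "yaw": [0,0,0,0,0]}}

```text
time_s: 15.35
position: [0.4179, 0.0727, 0.2089]
tool_rot: [[0.995, -0.1, 0.0], [-0.1, -0.995, 0.0], [0.0, -0.0, -1.0]]
ft_force: [0.3, -0.2, 0.4]
grip_width: 0.0847
gripper_force: 0.0
```

Run:
```python
from h import *
save('top','t5.png');save('scene','s5.png')
a=cv2.imread('pics/t5.png')[145:345,150:340];b=cv2.imread('pics/s5.png')[170:320,110:300]
cv2.imwrite('pics/x5.png',np.hstack([cv2.resize(a,(380,400)),cv2.resize(b,(400,400))]))
```

```text
(no output)
```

View pics/x5.png

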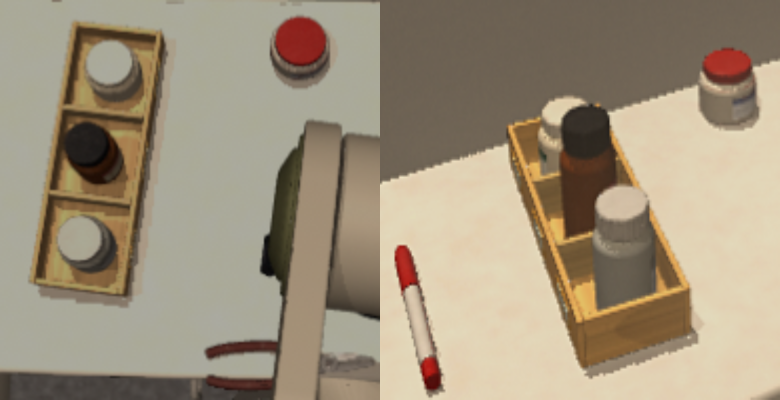

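Both bottles stand upright in their cells: amber at about (92,145) in the middle one and grey at (83,240) in the near one. The red pot, the jar and the box look unmoved.

```bash
python3 -c "from rig import env; print(env.close_job())"
```

```text
the job is handed in; nothing more can be done
None
```

The job is handed in (no verdict was returned): the amber bottle stands upright in the middle cell and the grey bottle in the near cell, both set down gently, and the last pictures show the pot, jar and box where they were.

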